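# Refit the coffee machine's water tank and hold its lid open for filling

### The arm

A 6-joint arm with a two-finger parallel gripper is mounted at the origin on the work surface. World frame = base frame: x ahead of the robot, y to its left, z up, the work surface at z = 0. Lengths are in m, angles in rad, forces in N, time in s.
With the tool pointing down it reaches from about 0.275 to 0.725 m from the base axis. Payload 5.6 kg.
Tool frame: the origin (TCP) lies midway between the tips of the shut fingers; the grasp point (between the pads) lies 19 mm behind it; z points along the fingers, y is the line along which they close (so a half turn about z gives the same grasp; the last joint's range is limited). The gripper opens to 85 mm and grips with 20 to 120 N. Pads are 22 mm wide; open, the fingers measure 114 mm over their backs; the gripper's body (76 mm by 85 mm) begins 54 mm behind the grasp point. The pads swing forward as they close: fully open they stand 13 mm farther back than shut.
Start: joints at [1.611, 0.255, 0.108, 0, -1.424, -0.285], TCP at [0.133, 0.534, 0.231] pointing down, gripper open.
Joint ranges: [-2.95, 2.95], [-1.21, 1.97], [-1.09, 1.5], [-2.87, 1.71], [-2.94, -0.07], [-3.05, 3.05]. Speed limits (rad/s): [2.57, 2.57, 3.14, 3.14, 3.14, 3.14].

### API

Orientations are given as a unit quaternion [x, y, z, w].
In Python, from rig import * gives the robot as it stands. The module is installed in compiled form; this text tells all that it offers.
- The arm moves only by the shell command python3 -m creep 'ROWS' [FORCE]. ROWS is JSON, a list of rows, each an object with "claw": the closure, from -1 (fully open) to 1 (shut); "translation": the shift along the tool's x, y, z in mm, a list of three; "angular": the turn, a rotation vector about the tool's x, y, z in rad, a list of three. A call has 1 to 12 rows; each row shifts and turns the commanded pose from where the row before left it, along the tool's axes as they then stand; what a row does not reach is not made up. A row lasts 1/12 s, in which the tool goes at most 41.7 mm and 7.16 degrees, less where a joint would pass 70% of its speed; a pose out of reach is approached as far as the arm can. A call with a gripper value outside its range is refused whole. The fingers move at their own pace and stop on an object; FORCE is the grip in N (left out, the last holds). Time passes only in rows, so rows that do not move let the fingers close. It gives the time, the measured TCP pose, the force, the opening and the grip force at its end, in the units of the state.
- sense(): the state, without advancing time (a new reading comes with each control period).
- get_image(name): name is "scene" or "top" or "wrist"; returns the picture (384x512x3 uint8, blue, green, red); there is no depth.
- get_calibration(name): a dict with "fx", "fy", "cx", "cy" (pixels), "R" (3x3) and "t" (3): a world point X has camera coordinates R X + t. Camera axes: x right, y down, z forward; pixel columns grow to the right and rows downward; lengths in m; the calibration is good to about 2 mm. A picture is of the moment at which its call begins: read the wrist's pose just before it. get_calibration takes no time and is no camera call; for the wrist camera it gives the pose at the moment of the call.
- job_done(): hands the job in; it is judged then, once.
The state is a dict: "clock": time; "qpos": joint angles; "qd": joint speeds; "joint_efforts": joint torques, N m; "ee_pos": TCP position; "eef_rot": TCP orientation; "ft_force": force on the tool from outside, world axes, zero at the start; "ft_torque": the same for the moment, N m; "gripper_width": finger opening in m; "finger_force": force on a finger pad.
Only numpy, scipy, OpenCV 4.12 (cv2) and the standard library are available. Lean on these libraries where they do the work, as an engineer would, in place of code of your own. Each camera call takes 0.05 s, during which the arm holds its last target. There are 200 camera calls.

### The job

Put the rinsed water tank back on the shelf at the rear of the coffee machine: set it down, without dropping it, fully home on the shelf's two pegs with its lid shut, and let go of it. Then lift the tank's sprung lid by its orange finger grip until it stands 60 degrees open and keep holding it there by the grip so that I can pour water in; finish while still holding it. Leave the other things on the counter as they are.

Things in the scene. Friction and masses are not known exactly. Their poses are not given: they have to be found in the camera images.
- tank_centre (a point): Centre (half-way up) of the loose water tank: a bluish clear plastic box with dark base and rim, 124 (x) by 66 (y) by 160 mm high without lid, walls 4 mm, 0.2 to 0.4 kg, upright on the counter at the start. x runs along its length from the hinge end (-x) to the end with the orange finger grip (+x), z is up. Pick it up from above across its 66 mm width, grasping about 10 mm below the rim.
- dock (a point): Middle of the top of the coffee machine's black tank shelf (132 x by 96 y mm), 30 mm above the counter: the middle of the tank's underside belongs here, its axes along this point's axes, so the seated tank's centre is 80 mm above it. Two orange pegs with coned tips stand 12 mm up: 14 mm thick at x = -34 mm (the water valve) and 10 mm thick at x = +22 mm, both at y = 0.
- lid_hinge (a point): Middle of the lid's hinge line, on the tank at its -x end: 60 mm to -x of and 80.5 mm above the tank's centre; same axes as the tank. The hinge line runs along y.
- lid_grip (a point): Centre of the orange finger grip, an upright plate on top of the lid near its free end: 32 mm long along x, 12 mm thick along y, standing 22 mm above the lid's top. With the lid shut it is 100 mm to +x of the hinge line and 17 mm above it; it turns with the lid. Pinch it from above across its 12 mm, the tool turning with the lid as that swings up.
- tank_lid (a joint): Opening angle of the lid in rad: 0 shut, 1.047 is 60 degrees, stop at 1.75. The grip end rises and swings over towards the machine. The lid (45 g) has a light closing spring: about 0.7 N at the grip holds it, and it falls shut when let go.
- tank: The same tank with its lid; origin at the centre of its underside, axes as tank_centre. In the underside are two round sockets, 15 mm deep with small lead-ins: 17 mm wide at x = -34 mm and 13 mm wide at x = +22 mm, both at y = 0, so it fits the pegs one way round only. The black lid, 126 by 64 by 6 mm, lies on the rim, 160.5 to 166.5 mm above the underside.
- machine: Cream pod coffee machine, fixed on the counter, 406 mm long, 120 mm wide. Its origin is on the counter under the middle of the tank shelf, axes as dock; the machine's body rises to 235 mm from x = -69 mm on towards -x, so it stands 7 mm from the hinge end of the seated tank.
- bento: Stainless three-tier stacking bento box, clipped together, 106 by 152 by 156 mm high, standing on a fixed oak tray shaped like a chopping board, 380 by 250 by 18 mm, that also carries the cup, bowl and forks. Origin at the middle of its underside. Leave alone.
- cup: Pink plastic cup, 74 mm wide, 85 mm high, on the tray; origin at the middle of its underside. Leave alone.
- bowl: White ceramic bowl, 120 mm wide, 55 mm high, on the tray; origin at the middle of its underside. Leave alone.
- fork_a: Mint plastic fork, 170 mm long, lying on the tray; origin near its middle. Leave alone.
- fork_b: The other mint plastic fork, 170 mm long, lying on the tray. Leave alone.
- mug: Blue ceramic mug with a handle, 80 mm wide, 92 mm high, on the counter; origin at the middle of its underside. Leave alone.
- pod_jar: Brown jar with a steel cap, 90 mm wide, 125 mm high, on the counter; origin at the middle of its underside. Leave alone.
There are look-alikes about, which are no part of the job. There is more than one size of the tank; the one meant has the size given above.

How it is judged:
By the outcome, as a careful person would: the job done as asked, in the order asked, and still so for the second after the job is handed in, while the arm keeps its last pose, push and grip.
It also fails if it takes over 48 s, if anything falls off the work surface, if the arm or the gripper's body presses on something with over 40 N, if the wrist force passes 120 N, or if a joint passes its speed limit or range.

## Working session

There is one attempt and no reset: what is moved stays moved. The work goes in short steps, Python scripts to look and compute and a shell command to move; the robot and the scene stay as the last step left them, time stands still between calls to the robot, and variables do not carry over. Pictures are saved under pics/ and viewed, at most 10 in all, crops included, and the job is handed in when it is done.

```bash
mkdir -p pics; cat > h.py <<'E'
from rig import *
import numpy as np, cv2
from scipy.spatial.transform import Rotation as Ro
def ray(c,u,v):
    R=np.array(c["R"]);t=np.array(c["t"])
    d=R.T@np.array([(u-c["cx"])/c["fx"],(v-c["cy"])/c["fy"],1.]);return -R.T@t,d/np.linalg.norm(d)
def onz(c,u,v,z):
    o,d=ray(c,u,v);return o+d*(z-o[2])/d[2]
def proj(c,X):
    p=np.array(c["R"])@np.array(X)+np.array(c["t"]);return np.array([c["fx"]*p[0]/p[2]+c["cx"],c["fy"]*p[1]/p[2]+c["cy"]])
E
python3 - <<'E'
from h import *
s=sense();print(s["clock"],s["ee_pos"],s["eef_rot"],s["gripper_width"])
for n in("scene","top"):
    cv2.imwrite(f"pics/{n}0.png",get_image(n));c=get_calibration(n);print(n,ray(c,256,192))
E
```

```text
0.0 [0.1331158  0.53310751 0.23039506] [ 9.92515257e-01 -1.22116775e-01 -8.26937224e-05  9.74861699e-04] 0.08526111800124157
scene (array([1.31769139, 0.11544799, 0.76786443]), array([-0.76517197, -0.06088813, -0.64094032]))
top (array([0.50984942, 0.03870558, 1.11604986]), array([ 0.03201669,  0.04411569, -0.99851326]))
```

View pics/top0.png

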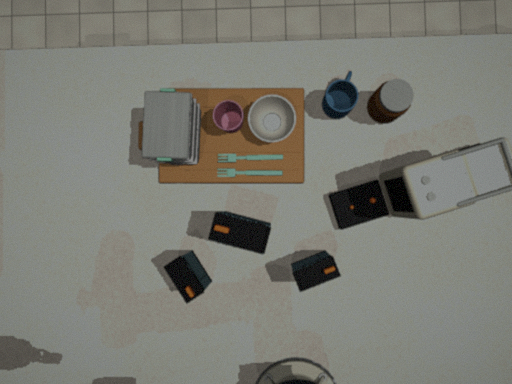

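View pics/scene0.png

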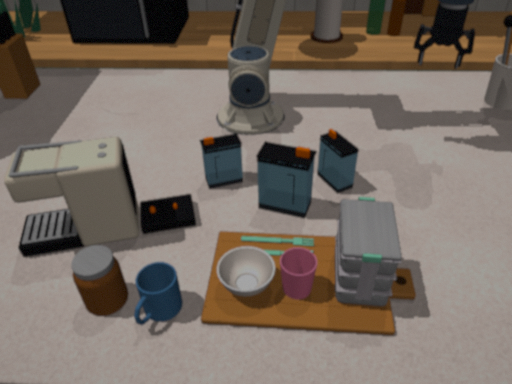

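```bash
python3 - <<'E'
from h import *
t=cv2.imread("pics/top0.png");s=cv2.imread("pics/scene0.png")
a=cv2.resize(t[200:310,155:345],None,fx=4,fy=4,interpolation=3)
b=cv2.resize(t[160:240,320:420],None,fx=4,fy=4,interpolation=3)
a=np.clip(a*1.8,0,255);b=np.clip(b*1.8,0,255)
cv2.imwrite("pics/a.png",a);
d=cv2.resize(s[135:220,190:360],None,fx=4,fy=4,interpolation=3)
W=np.zeros((600,760,3));W[:220,:380]=cv2.resize(a,(380,220));W[:320,380:760]=cv2.resize(b[:320],(380,320));W[330:600,:540]=cv2.resize(np.clip(d*1.5,0,255),(540,270))
cv2.imwrite("pics/w.png",W)
c=get_calibration("top");cs=get_calibration("scene")
for n,im,cc in(("top",t,c),("scene",s,cs)):
    hsv=cv2.cvtColor(im,cv2.COLOR_BGR2HSV)
    m=cv2.inRange(hsv,(3,170,110),(15,255,255))
    k,l,st,ce=cv2.connectedComponentsWithStats(m)
    for i in range(1,k):
        if st[i,4]>3: print(n,ce[i],st[i],onz(cc,*ce[i],.1775)[:2],onz(cc,*ce[i],.042)[:2])
E
```

```text
top [351.5 206.5] [351 206   2   2   4] [ 0.50299154 -0.12921682] [ 0.50200146 -0.15346006]
top [221.3030303  228.77272727] [215 225  14   8  66] [0.46054345 0.15868362] [0.45342507 0.17600505]
top [329.44117647 269.76470588] [325 267  10   7  34] [ 0.3656587  -0.07693775] [ 0.34484164 -0.09363337]
top [189.        291.6969697] [186 287   7  10  33] [0.32395346 0.23270708] [0.29711535 0.26071539]
scene [332.36842105 131.89473684] [330 130   6   5  19] [0.37633693 0.23347907] [0.16027796 0.26056948]
scene [207.84210526 138.84210526] [204 138   9   3  19] [ 0.41560934 -0.06981567] [ 0.20856414 -0.11233724]
scene [302.52272727 149.47727273] [296 147  14   6  44] [0.45466397 0.15871852] [0.25658257 0.16864994]
scene [174.5 205. ] [174 204   2   3   6] [ 0.65910092 -0.10245984] [ 0.50794174 -0.15247388]
scene [152.5 209. ] [152 208   2   3   6] [ 0.67256948 -0.14419523] [ 0.52450159 -0.20378835]
scene [228.62313433 242.37313433] [215 233  40  29 268] [0.75815861 0.01789598] [ 0.62973507 -0.00449408]
scene [286.5 236. ] [282 236  10   1  10] [0.73799502 0.12355124] [0.60494354 0.12541109]

[... 982 characters left out ...]
 0.00905706]
scene [243.44444444 308.77777778] [241 307   5   6   9] [0.90099957 0.05685622] [0.80536078 0.04340828]
scene [230.8 310. ] [229 309   4   3   5] [0.90411167 0.03708832] [0.80918717 0.01910326]
scene [249.   308.75] [248 308   3   3   4] [0.90058291 0.06563455] [0.80484849 0.05420141]
scene [222.11764706 312.35294118] [219 310   7   6  17] [0.90904134 0.02389166] [0.81524829 0.00287772]
scene [351.  327.5] [350 327   3   2   6] [0.92781966 0.22260441] [0.8383366  0.24719887]
scene [355.  327.2] [354 326   3   4   5] [0.92704037 0.22869183] [0.83737844 0.25468347][ WARN:0@0.025] global loadsave.cpp:1063 imwrite_ Unsupported depth image for selected encoder is fallbacked to CV_8U.
```

View pics/w.png

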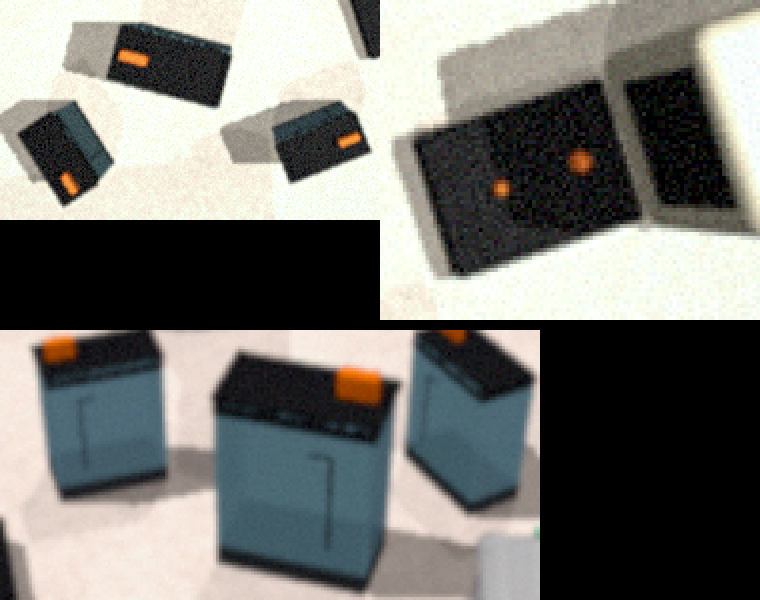

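```bash
cat > m.py <<'E'
from h import *
t=cv2.imread("pics/top0.png");c=get_calibration("top")
T=cv2.resize(t,None,fx=4,fy=4,interpolation=cv2.INTER_CUBIC).astype(int)
def rect(x0,y0,x1,y1,z,thr):
    r=T[y0*4:y1*4,x0*4:x1*4];g=r.max(2)
    org=((r[...,2]>80)&(r[...,2]-r[...,0]>40))
    m=(((g<thr))|org).astype(np.uint8)*255
    m=cv2.morphologyEx(m,cv2.MORPH_OPEN,np.ones((7,7),np.uint8))
    k=max(cv2.findContours(m,0,1)[0],key=cv2.contourArea).reshape(-1,2)
    p=np.array([onz(c,(x+.5)/4-.5+x0,(y+.5)/4-.5+y0,z)[:2] for x,y in k])*1000
    R=cv2.minAreaRect(cv2.convexHull(p.astype(np.float32)));B=cv2.boxPoints(R)
    ctr,sz,an=R
    print(thr,np.round(ctr,1),np.round(sz,1),round(an,2));return m
for thr in(35,45,55,65):
    rect(200,202,280,262,.1665,thr)
for thr in(35,45,55,65):
    rect(322,170,387,238,.030,thr)
E
python3 - <<'E'
from m import *
for a,b,w in((225,242,"lid"),(240,215,"side"),(358,215,"shelf"),(336,210,"shelf lit"),(392,200,'gap')):print(w,t[b-1:b+2,a-1:a+2].mean((0,1)))
# pegs centroids
r=T[190*4:215*4,340*4:385*4];w=np.clip(r[...,2]-r[...,0]-15,0,None)*(r[...,2]>60)
k,l,st,ce=cv2.connectedComponentsWithStats((w>25).astype(np.uint8))
for i in range(1,k):
    if st[i,4]>20:
        u,v=(ce[i]+.5)/4-.5+[340,190];print("peg",u,v,st[i,4],onz(c,u,v,.040)[:2])
r=T[218*4:238*4,208*4:234*4];w=((r[...,2]-r[...,0]>60)&(r[...,2]>80)).astype(np.uint8)
k=max(cv2.findContours(w,0,1)[0],key=cv2.contourArea)
R=cv2.minAreaRect(k);u,v=(np.array(R[0])+.5)/4-.5+[208,218];print("grip",u,v,R,onz(c,u,v,.1885)[:2])
E
```

```text
35 [453.4 119.8] [127.3  67.1] 73.98
45 [453.7 119.8] [128.5  68.8] 74.02
55 [453.7 119.7] [129.2  70.2] 73.98
65 [453.7 119.8] [130.1  71.2] 73.8
35 [ 508.2 -173.1] [ 92.8 132.1] 15.66
45 [ 508.3 -173.1] [ 94.1 133.5] 15.53
55 [ 508.7 -173.6] [ 95.2 135.9] 15.56
65 [ 516.8 -183.7] [106.5 160.7] 15.72
lid [24.11111111 24.         23.77777778]
side [66.33333333 70.77777778 67.66666667]
shelf [13.44444444 12.55555556 13.22222222]
shelf lit [21.22222222 21.66666667 20.22222222]
gap [5.11111111 6.22222222 3.77777778]
peg 372.43554131054134 199.96189458689457 351 [ 0.51721794 -0.2068594 ]
peg 351.5 206.73481308411215 214 [ 0.50139542 -0.15380018]
grip 221.19055271148682 228.58643913269043 ((54.262210845947266, 43.84575653076172), (59.657283782958984, 23.948957443237305), 14.534454345703125) [0.46153247 0.15751541]
```

```bash
python3 -m creep '[{"claw":-1,"translation":[30,24,-2],"angular":[0,0,0]},{"claw":-1,"translation":[30,24,-2],"angular":[0,0,0]},{"claw":-1,"translation":[30,24,-2],"angular":[0,0,0]},{"claw":-1,"translation":[30,24,-2],"angular":[0,0,0]},{"claw":-1,"translation":[30,24,-2],"angular":[0,0,0]},{"claw":-1,"translation":[30,24,-2],"angular":[0,0,0]},{"claw":-1,"translation":[30,24,-2],"angular":[0,0,0]},{"claw":-1,"translation":[30,24,-2],"angular":[0,0,0]},{"claw":-1,"translation":[30,24,-2],"angular":[0,0,0]},{"claw":-1,"translation":[30,24,-2],"angular":[0,0,0]},{"claw":-1,"translation":[30,24,-2],"angular":[0,0,0]},{"claw":-1,"translation":[30,24,-2],"angular":[0,0,0]}]' && python3 -m creep '[{"claw":-1,"translation":[0,0,0],"angular":[0,0,0.12]},{"claw":-1,"translation":[0,0,0],"angular":[0,0,0.12]},{"claw":-1,"translation":[0,0,0],"angular":[0,0,0.12]},{"claw":-1,"translation":[0,0,0],"angular":[0,0,0.12]},{"claw":-1,"translation":[0,0,0],"angular":[0,0,0.12]},{"claw":-1,"translation":[0,0,0],"angular":[0,0,0.12]},{"claw":-1,"translation":[0,0,0],"angular":[0,0,0.12]},{"claw":-1,"translation":[0,0,0],"angular":[0,0,0.12]},{"claw":-1,"translation":[0,0,0],"angular":[0,0,0.12]},{"claw":-1,"translation":[0,0,0],"angular":[0,0,0.12]},{"claw":-1,"translation":[0,0,0],"angular":[0,0,0.12]},{"claw":-1,"translation":[0,0,0],"angular":[0,0,0.12]}]'
cat >> h.py <<'E'
def togo(p,yaw=None):
    "shift in mm in tool axes to world p (m), and tool-z turn to tool-x yaw in deg"
    s=sense();R=Ro.from_quat(s["eef_rot"]).as_matrix();y=np.degrees(np.arctan2(R[1,0],R[0,0]))
    print("t",round(s["clock"],2),"ee",np.round(s["ee_pos"]*1000,1),"yaw",round(y,2),"tilt",np.round(R[:2,2],4),"w",round(s["gripper_width"],4),"F",np.round(s["ft_force"],1),np.round(s["finger_force"],1))
    if p is not None: print("shift",np.round(R.T@(np.array(p)-s["ee_pos"])*1000,1))
    if yaw is not None: print("turn z",round(float(-np.radians(yaw-y)),3),"q",np.round(s["qpos"],2))
E
python3 - <<'E'
from h import *
togo([.452,.120,.25],-106)
c=get_calibration("wrist");cv2.imwrite("pics/w1.png",get_image("wrist"));print(ray(c,256,192),proj(c,[.452,.120,.1665]),c["fx"])
E
```

```text
clock: 1.1
ee_pos: [0.4132, 0.1651, 0.2553]
eef_rot: [0.993, -0.122, -0.0, -0.0]
ft_force: [1.3, 1.2, -0.2]
gripper_width: 0.0856
finger_force: 0.0
clock: 2.1
ee_pos: [0.4125, 0.1668, 0.2549]
eef_rot: [-0.663, 0.748, 0.0, -0.0]
ft_force: [0.0, -0.4, -0.4]
gripper_width: 0.0854
finger_force: 0.0
t 2.1 ee [412.5 166.8 254.9] yaw -96.88 tilt [-0.0009 -0.0004] w 0.0854 F [ 0.  -0.4 -0.4] 0.0
shift [ 41.8 -44.9   4.9]
turn z 0.159 q [ 0.74  0.04 -0.09 -0.   -1.44 -0.86]
(array([0.40196744, 0.08663925, 0.39639318]), array([ 0.04576654,  0.30567685, -0.95103475])) [198.23321689 147.24425994] 305.09910638694345
```

View pics/w1.png

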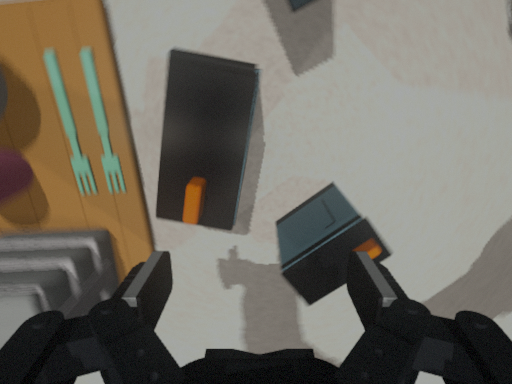

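```bash
cat > lid.py <<'E'
from h import *
def lid(t,c,box,z,thr=60):
    x0,y0,x1,y1=box;r=t[y0:y1,x0:x1].astype(int);g=r.max(2)
    org=(r[...,2]>80)&(r[...,2]-r[...,0]>50)
    m=((g<thr)|org).astype(np.uint8);m=cv2.morphologyEx(m,cv2.MORPH_OPEN,np.ones((5,5),np.uint8))
    k=max(cv2.findContours(m,0,1)[0],key=cv2.contourArea).reshape(-1,2)
    p=np.array([onz(c,x+x0,y+y0,z)[:2] for x,y in k])*1000
    R=cv2.minAreaRect(cv2.convexHull(p.astype(np.float32)))
    o=max(cv2.findContours(org.astype(np.uint8),0,1)[0],key=cv2.contourArea).reshape(-1,2)
    q=np.array([onz(c,x+x0,y+y0,z)[:2] for x,y in o])*1000
    G=cv2.minAreaRect(q.astype(np.float32))
    for n,A in(("lid",R),("grip",G)):print(thr,n,[np.round(a,1) for a in A])
    return R,G
E
python3 - <<'E'
from lid import *
t=cv2.imread("pics/w1.png");c=get_calibration("wrist")
for th in(50,65,80):lid(t,c,(150,40,268,240),.1665,th)
E
```

```text
50 lid [array([448.9, 124.8]), array([120.2,  58.1]), np.float64(65.5)]
50 grip [array([464.6, 161.2]), array([40.7, 13.9]), np.float64(70.3)]
65 lid [array([448.3, 120.4]), array([128.2,  62.5]), np.float64(72.8)]
65 grip [array([464.6, 161.2]), array([40.7, 13.9]), np.float64(70.3)]
80 lid [array([447.6, 120.4]), array([128.7,  63.4]), np.float64(72.1)]
80 grip [array([464.6, 161.2]), array([40.7, 13.9]), np.float64(70.3)]
```

```bash
python3 -m creep '[{"claw":-1,"translation":[20,-22,2],"angular":[0,0,0]},{"claw":-1,"translation":[20,-22,3],"angular":[0,0,0]},{"claw":-1,"translation":[2,1,0],"angular":[0,0,0.085]},{"claw":-1,"translation":[0,0,0],"angular":[0,0,0.085]},{"claw":-1,"translation":[0,0,0],"angular":[0,0,0]},{"claw":-1,"translation":[0,0,0],"angular":[0,0,0]}]'
python3 - <<'E'
from lid import *
togo([.450,.1202,.123],-106.7)
c=get_calibration("wrist");t=get_image("wrist");cv2.imwrite("pics/w2.png",t)
x=np.array([proj(c,[.450+a*.285-b*.957,.1202+a*.957+b*.285,.1665]) for a in(-.07,.07) for b in(-.04,.04)]);print(x.round())
lo=np.clip(x.min(0)-8,0,500).astype(int);hi=(x.max(0)+8).astype(int)
for th in(60,75):lid(t,c,(lo[0],lo[1],hi[0],hi[1]),.1665,th)
E
```

```text
clock: 2.65
ee_pos: [0.4506, 0.1202, 0.25]
eef_rot: [-0.602, 0.799, 0.0, -0.0]
ft_force: [-0.2, 0.2, -0.6]
gripper_width: 0.0854
finger_force: 0.0
t 2.65 ee [450.6 120.2 250. ] yaw -106.04 tilt [-0.0006 -0.0002] w 0.0854 F [-0.2  0.2 -0.6] 0.0
shift [1.00e-01 5.00e-01 1.27e+02]
turn z 0.011 q [ 0.6   0.08 -0.05 -0.   -1.43 -0.88]
[[203. 108.]
 [315. 109.]
 [211. 278.]
 [304. 279.]]
60 lid [array([452.1, 130. ]), array([117.2,  63.4]), np.float64(73.8)]
60 grip [array([462.1, 165.2]), array([44. , 12.4]), np.float64(73.5)]
75 lid [array([450.1, 122.4]), array([132.9,  63.8]), np.float64(73.9)]
75 grip [array([462.1, 165.2]), array([44. , 12.4]), np.float64(73.5)]
```

View pics/w2.png

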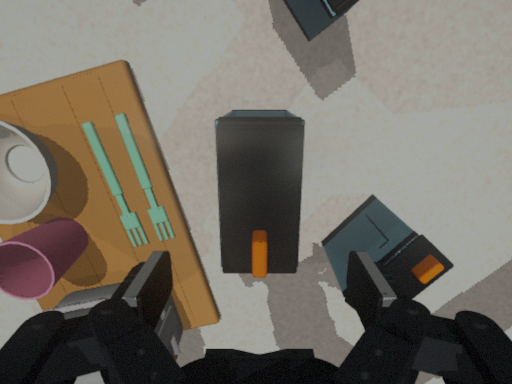

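```bash
python3 -m creep '[{"claw":-1,"translation":[-2,0,20],"angular":[0,0,0]},{"claw":-1,"translation":[0,0,20],"angular":[0,0,0]},{"claw":-1,"translation":[0,0,20],"angular":[0,0,0]},{"claw":-1,"translation":[0,0,20],"angular":[0,0,0]},{"claw":-1,"translation":[0,0,20],"angular":[0,0,0]},{"claw":-1,"translation":[0,0,15],"angular":[0,0,0]},{"claw":-1,"translation":[0,0,12],"angular":[0,0,0]},{"claw":-1,"translation":[0,0,0],"angular":[0,0,0]},{"claw":-1,"translation":[0,0,0],"angular":[0,0,0]}]' && python3 -m creep '[{"claw":1,"translation":[0,0,0],"angular":[0,0,0]},{"claw":1,"translation":[0,0,0],"angular":[0,0,0]},{"claw":1,"translation":[0,0,0],"angular":[0,0,0]},{"claw":1,"translation":[0,0,0],"angular":[0,0,0]},{"claw":1,"translation":[0,0,0],"angular":[0,0,0]},{"claw":1,"translation":[0,0,0],"angular":[0,0,0]},{"claw":1,"translation":[0,0,0],"angular":[0,0,0]},{"claw":1,"translation":[0,0,0],"angular":[0,0,0]}]' 70
```

```text
clock: 3.45
ee_pos: [0.451, 0.1223, 0.1233]
eef_rot: [-0.601, 0.799, -0.0, -0.001]
ft_force: [-0.7, -1.2, -0.0]
gripper_width: 0.085
finger_force: 0.0
clock: 4.12
ee_pos: [0.4521, 0.1228, 0.1248]
eef_rot: [-0.6, 0.8, -0.0, 0.001]
ft_force: [-2.5, 1.1, 6.3]
gripper_width: 0.0654
finger_force: 79.4
```

```bash
python3 -m creep '[{"claw":1,"translation":[0,0,-5],"angular":[0,0,0]},{"claw":1,"translation":[0,0,-15],"angular":[0,0,0]},{"claw":1,"translation":[0,0,-20],"angular":[0,0,0]},{"claw":1,"translation":[0,0,-20],"angular":[0,0,0]},{"claw":1,"translation":[0,0,-20],"angular":[0,0,0]},{"claw":1,"translation":[0,0,-20],"angular":[0,0,0]},{"claw":1,"translation":[0,0,0],"angular":[0,0,0]},{"claw":1,"translation":[0,0,0],"angular":[0,0,0]},{"claw":1,"translation":[0,0,0],"angular":[0,0,0]}]'
python3 - <<'E'
from h import *
togo([.508,-.040,.225],-74)
c=get_calibration("wrist");t=get_image("wrist");cv2.imwrite("pics/w3.png",t)
E
```

```text
clock: 4.87
ee_pos: [0.4503, 0.1221, 0.2217]
eef_rot: [-0.6, 0.8, 0.001, -0.001]
ft_force: [-0.2, 0.1, -4.5]
gripper_width: 0.0647
finger_force: 79.1
t 4.87 ee [450.3 122.1 221.7] yaw -106.29 tilt [-0.0028 -0.0005] w 0.0647 F [-0.2  0.1 -4.5] 79.1
shift [ 139.4 -100.9   -3.3]
turn z -0.564 q [ 0.6   0.09 -0.11 -0.   -1.37 -0.89]
```

View pics/w3.png

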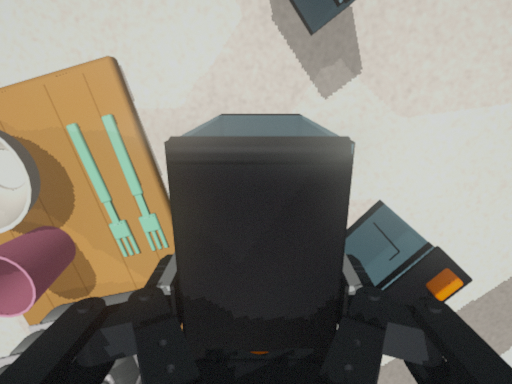

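```bash
python3 - <<'E'
from h import *
c=get_calibration("wrist");s=sense();R=Ro.from_quat(s["eef_rot"]).as_matrix();e=s["ee_pos"]
t=cv2.imread("pics/w3.png").astype(int)
print([tuple(t[r,255:266].mean(0).round().astype(int)) for r in range(108,160,2)])
for r in (130,146,180,250):print(r,t[r,150:185].max(1),t[r,335:370].max(1))
for u,v,z in((260,114,-.125),(260,136,.0355),(260,136,.042),(260,150,.042),(168,140,.042),(353,140,.042),(220,115,-.125),(300,115,-.125)):
    p=onz(c,u,v,e[2]+z);print(u,v,z,np.round(R.T@(p-e)*1000,1))
print("cam in tool",np.round(R.T@(ray(c,0,0)[0]-e)*1000,1))
E
```

```text
[(np.int64(190), np.int64(200), np.int64(206)), (np.int64(190), np.int64(199), np.int64(205)), (np.int64(192), np.int64(201), np.int64(207)), (np.int64(84), np.int64(87), np.int64(87)), (np.int64(125), np.int64(122), np.int64(106)), (np.int64(124), np.int64(121), np.int64(105)), (np.int64(122), np.int64(119), np.int64(104)), (np.int64(122), np.int64(119), np.int64(104)), (np.int64(122), np.int64(120), np.int64(106)), (np.int64(123), np.int64(120), np.int64(106)), (np.int64(122), np.int64(119), np.int64(105)), (np.int64(121), np.int64(118), np.int64(105)), (np.int64(120), np.int64(118), np.int64(104)), (np.int64(119), np.int64(117), np.int64(103)), (np.int64(94), np.int64(95), np.int64(89)), (np.int64(76), np.int64(79), np.int64(80)), (np.int64(75), np.int64(77), np.int64(78)), (np.int64(73), np.int64(76), np.int64(76)), (np.int64(71), np.int64(73), np.int64(74)), (np.int64(74), np.int64(76), np.int64(76)), (np.int64(78), np.int64(79), np.int64(79)), (np.int64(75), np.int64(76), np.int64(76)), (np.int64(68), np.int64(68), np.int64(68)), (np.int64(59), np.int64(60), np.int64(60)), (np.
[... 854 characters left out ...]
7  67  65  67  72  75 165 209
 210 210 209 209 210 210 209 211 211 211 210 210 210 209 210 212 210]
250 [186 179 175 184 165 147 163 186 187 186 185 187 185 186 187 186 186 187
 186 187 187 185 185 186 162  67  49  50  54  49  54  51  49  51  52] [ 41  43  39  42  38  43  36  36  36  73 100 102 102 103 102 102 103 103
 104 104 101 105 104 103 103 102 103 103 104 103 103 105 103 102 105]
260 114 -0.125 [ 63.9   1.7 125.1]
260 136 0.0355 [ 66.9   1.2 -35.4]
260 136 0.042 [ 67.7   1.2 -41.9]
260 150 0.042 [ 63.2   1.2 -41.9]
168 140 0.042 [ 66.5 -28.7 -42. ]
353 140 0.042 [ 66.4  31.4 -41.8]
220 115 -0.125 [ 63.  -32.2 125. ]
300 115 -0.125 [ 63.   35.7 125.2]
cam in tool [  81.1    0.8 -141.5]
```

```bash
python3 -m creep '[{"claw":1,"translation":[0,0,0],"angular":[0,0,-0.05]},{"claw":1,"translation":[0,0,0],"angular":[0,0,-0.1]},{"claw":1,"translation":[0,0,0],"angular":[0,0,-0.1]},{"claw":1,"translation":[0,0,0],"angular":[0,0,-0.1]},{"claw":1,"translation":[0,0,0],"angular":[0,0,-0.1]},{"claw":1,"translation":[0,0,0],"angular":[0,0,-0.11]}]'>/dev/null && python3 -m creep '[{"claw":1,"translation":[10,2,-1],"angular":[0,0,0]},{"claw":1,"translation":[20,3,-2],"angular":[0,0,0]},{"claw":1,"translation":[25,5,0],"angular":[0,0,0]},{"claw":1,"translation":[25,5,0],"angular":[0,0,0]},{"claw":1,"translation":[25,5,0],"angular":[0,0,0]},{"claw":1,"translation":[20,3,0],"angular":[0,0,0]},{"claw":1,"translation":[15,2,0],"angular":[0,0,0]},{"claw":1,"translation":[10,0,0],"angular":[0,0,0]},{"claw":1,"translation":[0,0,0],"angular":[0,0,0]},{"claw":1,"translation":[0,0,0],"angular":[0,0,0]},{"claw":1,"translation":[0,0,0],"angular":[0,0,0]}]'
python3 - <<'E'
from h import *
togo([.5073,-.1714,.225],-74.3)
c=get_calibration("wrist");t=get_image("wrist");cv2.imwrite("pics/w4.png",t)
m=((t[...,2]>90)&(t[...,2].astype(int)-t[...,0]>60)).astype(np.uint8)
k,l,st,ce=cv2.connectedComponentsWithStats(m)
for i in range(1,k):
    if st[i,4]>8: print(ce[i],st[i],onz(c,*ce[i],.037)[:2]*1000)
E
```

```text
clock: 6.33
ee_pos: [0.4679, -0.0285, 0.2258]
eef_rot: [0.797, -0.603, -0.0, 0.0]
ft_force: [1.0, 0.2, -3.0]
gripper_width: 0.0648
finger_force: 79.0
t 6.33 ee [467.9 -28.5 225.8] yaw -74.22 tilt [-0.0009  0.0002] w 0.0648 F [ 1.   0.2 -3. ] 79.0
shift [148.2   0.9   0.8]
turn z 0.001 q [ 0.27  0.1  -0.1  -0.   -1.37  0.  ]
[260.15  40.68] [255  35  11  13 100] [ 500.50007432 -152.99884953]
[ 88.21878474 194.04703437] [    0    80   176   228 20687] [645.95559545  52.4433627 ]
[409.245142   174.65022422] [399 157  22  36 669] [303.0459166  -68.09571963]
[258.35 352.35] [252 352  13   2  20] [396.90450968 220.9722677 ]
[119.05726872 366.05726872] [109 357  19  18 227] [578.17142492 297.32095427]
```

View pics/w4.png

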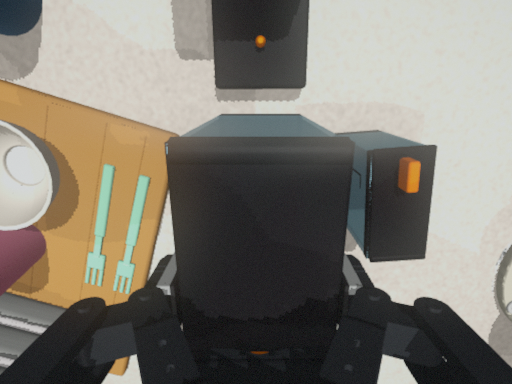

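```bash
python3 -m creep '[{"claw":1,"translation":[10,0,0],"angular":[0,0,0]},{"claw":1,"translation":[20,0,0],"angular":[0,0,0]},{"claw":1,"translation":[25,0,0],"angular":[0,0,0]},{"claw":1,"translation":[25,0,0],"angular":[0,0,0]},{"claw":1,"translation":[25,0,0],"angular":[0,0,0]},{"claw":1,"translation":[20,1,0],"angular":[0,0,0]},{"claw":1,"translation":[13,0,5],"angular":[0,0,0]},{"claw":1,"translation":[10,0,10],"angular":[0,0,0]},{"claw":1,"translation":[0,0,15],"angular":[0,0,0]},{"claw":1,"translation":[0,0,15],"angular":[0,0,0]},{"claw":1,"translation":[0,0,0],"angular":[0,0,0]},{"claw":1,"translation":[0,0,0],"angular":[0,0,0]}]'
python3 - <<'E'
from h import *
togo([.5073,-.1714,.155],-74.3)
t=get_image("scene");cv2.imwrite("pics/s5.png",t);w=get_image("wrist");cv2.imwrite("pics/w5.png",w);p=get_image("top");cv2.imwrite("pics/t5.png",p)
a=cv2.resize(t[90:240,70:230],None,fx=3.5,fy=3.5,interpolation=2)  #560x525
b=cv2.resize(w[60:260,140:380],(240,200));d=cv2.resize(p[150:250,300:420],(240,200),interpolation=2)
W=np.zeros((600,800,3),np.uint8);W[:525,:560]=np.clip(a*1.6,0,255);W[:200,560:]=np.clip(b*1.6,0,255);W[200:400,560:]=np.clip(d*1.6,0,255)
cv2.imwrite("pics/c5.png",W)
E
```

```text
clock: 7.38
ee_pos: [0.5067, -0.1711, 0.1801]
eef_rot: [0.798, -0.603, -0.001, 0.001]
ft_force: [0.3, -0.6, -3.1]
gripper_width: 0.0651
finger_force: 79.0
t 7.38 ee [ 506.7 -171.1  180.1] yaw -74.15 tilt [-0.0029  0.0002] w 0.0651 F [ 0.3 -0.6 -3.1] 79.0
shift [ 0.4 -0.6 25.1]
turn z 0.003 q [-0.03  0.25 -0.03 -0.   -1.29  0.31]
```

View pics/c5.png

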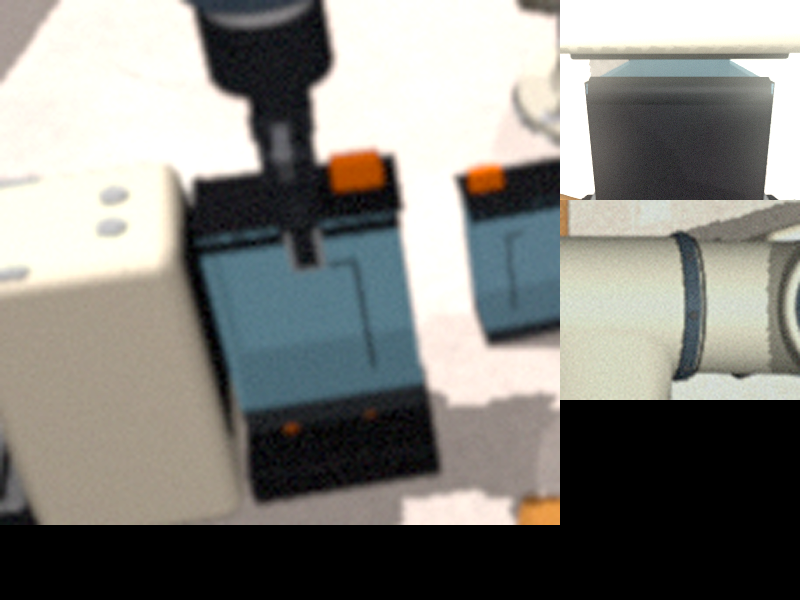

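```bash
python3 - <<'E'
from h import *
c=get_calibration("scene");t=cv2.imread("pics/s5.png");s=sense();e=s["ee_pos"];R=Ro.from_quat(s["eef_rot"]).as_matrix()
T=cv2.resize(t,None,fx=4,fy=4,interpolation=cv2.INTER_CUBIC).astype(int)
und=e[2]-.1248
ux=-R[:,0];uy=R[:,1]
def P(x,y,z):return proj(c,np.array([e[0],e[1],und])+ux*x+uy*y+np.array([0,0,z]))
blue=(T[...,0]-T[...,2]>12)&(T[...,0]>40)
for z in(.04,.06,.08,.10,.12):
    L,Q=P(-.062,-.033,z),P(.062,-.033,z)
    v0=(L[1]+Q[1])/2
    out=[]
    for E_ in(L,Q):
        row=np.round((E_[1]+.5)*4-.5).astype(int)
        xs=np.where(blue[row,int(120*4):int(200*4)])[0]+480
        out.append((xs.min(),xs.max()))
    d=Q[0]-L[0]
    print(z,"pred",L.round(1),Q.round(1),"meas L",(out[0][0]+.5)/4-.5,"R",(out[1][1]+.5)/4-.5,"mm/px",124/d)
# pegs: predicted in tool-based dock vs. measured
m=((T[...,2]-T[...,0]>45)&(T[...,2]>60))[195*4:225*4,140*4:190*4].astype(np.uint8)
k,l,st,ce=cv2.connectedComponentsWithStats(m)
for i in range(1,k):
    if st[i,4]>20:
        u,v=(ce[i]+.5)/4-.5+[140,195];print("peg",u,v,st[i],onz(c,u,v,.036)[:2]*1000)
E
```

```text
0.04 pred [137.3 200.3] [190.7 192.1] meas L 136.875 R 188.875 mm/px 2.3222200272157116
0.06 pred [135.6 193.7] [189.7 185.5] meas L 134.375 R 187.875 mm/px 2.2923270264476514
0.08 pred [133.8 187. ] [188.6 178.8] meas L 132.625 R 186.875 mm/px 2.262435035853405
0.1 pred [132. 180.] [187.6 171.9] meas L 130.875 R 185.625 mm/px 2.232544092920328
0.12 pred [130.2 172.9] [186.5 164.8] meas L 128.875 R 184.625 mm/px 2.2026542370138715
peg 152.77134146341464 211.734756097561 [49 66  8  6 41] [ 527.87171897 -203.35236988]
```

```bash
python3 -m creep '[{"claw":1,"translation":[0,0,5],"angular":[0,0,0]},{"claw":1,"translation":[0,0,4],"angular":[0,0,0]},{"claw":1,"translation":[0,0,2],"angular":[0,0,0]},{"claw":1,"translation":[0,0,2],"angular":[0,0,0]},{"claw":1,"translation":[0,0,2],"angular":[0,0,0]},{"claw":1,"translation":[0,0,0],"angular":[0,0,0]},{"claw":1,"translation":[0,0,0],"angular":[0,0,0]}]'
```

```text
clock: 8.12
ee_pos: [0.5074, -0.1716, 0.1662]
eef_rot: [0.798, -0.603, -0.0, 0.0]
ft_force: [0.2, 0.1, -3.2]
gripper_width: 0.0653
finger_force: 79.3
```

```bash
python3 -m creep '[{"claw":1,"translation":[0,0,1.5],"angular":[0,0,0]},{"claw":1,"translation":[0,0,1.5],"angular":[0,0,0]},{"claw":1,"translation":[0,0,0],"angular":[0,0,0]},{"claw":1,"translation":[0,0,0],"angular":[0,0,0]}]';python3 -m creep '[{"claw":1,"translation":[0,0,1.5],"angular":[0,0,0]},{"claw":1,"translation":[0,0,1.5],"angular":[0,0,0]},{"claw":1,"translation":[0,0,0],"angular":[0,0,0]},{"claw":1,"translation":[0,0,0],"angular":[0,0,0]}]'
```

```text
clock: 8.45
ee_pos: [0.5074, -0.1716, 0.1632]
eef_rot: [0.798, -0.603, -0.0, 0.0]
ft_force: [1.1, -0.9, -3.2]
gripper_width: 0.065
finger_force: 79.3
clock: 8.78
ee_pos: [0.5073, -0.1716, 0.1601]
eef_rot: [0.798, -0.603, -0.0, 0.0]
ft_force: [-0.5, -0.5, -2.7]
gripper_width: 0.0651
finger_force: 79.3
```

Going in freely. Continue to the seat.

```bash
python3 -m creep '[{"claw":1,"translation":[0,0,1.5],"angular":[0,0,0]},{"claw":1,"translation":[0,0,1.5],"angular":[0,0,0]},{"claw":1,"translation":[0,0,1],"angular":[0,0,0]},{"claw":1,"translation":[0,0,0],"angular":[0,0,0]},{"claw":1,"translation":[0,0,0],"angular":[0,0,0]}]';python3 -m creep '[{"claw":1,"translation":[0,0,1],"angular":[0,0,0]},{"claw":1,"translation":[0,0,1],"angular":[0,0,0]},{"claw":1,"translation":[0,0,0],"angular":[0,0,0]},{"claw":1,"translation":[0,0,0],"angular":[0,0,0]}]'
```

```text
clock: 9.2
ee_pos: [0.5074, -0.1716, 0.1562]
eef_rot: [0.798, -0.603, -0.0, 0.0]
ft_force: [0.3, 0.2, -2.9]
gripper_width: 0.0647
finger_force: 79.3
clock: 9.53
ee_pos: [0.5076, -0.1718, 0.1549]
eef_rot: [0.798, -0.603, 0.0, -0.0]
ft_force: [-1.1, 0.5, 1.4]
gripper_width: 0.0649
finger_force: 79.8
```

```bash
python3 -m creep '[{"claw":1,"translation":[0,0,1],"angular":[0,0,0]},{"claw":1,"translation":[0,0,0],"angular":[0,0,0]},{"claw":1,"translation":[0,0,0],"angular":[0,0,0]}]';python3 -m creep '[{"claw":-1,"translation":[0,0,0],"angular":[0,0,0]},{"claw":-1,"translation":[0,0,0],"angular":[0,0,0]},{"claw":-1,"translation":[0,0,0],"angular":[0,0,0]},{"claw":-1,"translation":[0,0,0],"angular":[0,0,0]},{"claw":-1,"translation":[0,0,0],"angular":[0,0,0]},{"claw":-1,"translation":[0,0,0],"angular":[0,0,0]},{"claw":-1,"translation":[0,0,0],"angular":[0,0,0]}]'
```

```text
clock: 9.78
ee_pos: [0.5076, -0.1719, 0.1548]
eef_rot: [0.798, -0.603, 0.001, -0.0]
ft_force: [-2.9, 0.7, 7.1]
gripper_width: 0.0652
finger_force: 80.7
clock: 10.37
ee_pos: [0.5075, -0.1716, 0.1532]
eef_rot: [0.798, -0.603, -0.0, 0.0]
ft_force: [0.0, -0.1, -0.6]
gripper_width: 0.0854
finger_force: 0.0
```

```bash
python3 -m creep '[{"claw":-1,"translation":[0,0,-10],"angular":[0,0,0]},{"claw":-1,"translation":[0,0,-20],"angular":[0,0,0]},{"claw":-1,"translation":[0,0,-20],"angular":[0,0,0]},{"claw":-1,"translation":[0,0,-20],"angular":[0,0,0]},{"claw":-1,"translation":[0,0,-20],"angular":[0,0,0]},{"claw":-1,"translation":[0,0,-20],"angular":[0,0,0]},{"claw":-1,"translation":[-17,0,-5],"angular":[0,0,0]},{"claw":-1,"translation":[-20,0,0],"angular":[0,0,0]},{"claw":-1,"translation":[0,0,0],"angular":[0,0,0]},{"claw":-1,"translation":[0,0,0],"angular":[0,0,0]},{"claw":-1,"translation":[0,0,0],"angular":[0,0,0]}]'
python3 - <<'E'
from lid import *
togo([.4965,-.1356,.199],-74.3)
c=get_calibration("wrist");t=get_image("wrist");cv2.imwrite("pics/w6.png",t)
s=get_image("scene");cv2.imwrite("pics/s6.png",s)
r=t[100:330,190:330].astype(int);o=((r[...,2]>80)&(r[...,2]-r[...,0]>50)).astype(np.uint8)
k=max(cv2.findContours(o,0,1)[0],key=cv2.contourArea).reshape(-1,2)+[190,100]
print(cv2.minAreaRect(k))
print(cv2.minAreaRect(np.float32([onz(c,*p,.2185)[:2]*1000 for p in k])))
W=np.zeros((525,800,3),np.uint8);W[:525,:560]=np.clip(cv2.resize(s[90:240,70:230],None,fx=3.5,fy=3.5)*1.6,0,255);W[:345,560:]=cv2.resize(t[100:330,170:330],(240,345));cv2.imwrite("pics/c6.png",W)
E
```

```text
clock: 11.28
ee_pos: [0.4974, -0.1362, 0.2687]
eef_rot: [0.798, -0.603, 0.0, -0.0]
ft_force: [-0.2, -0.7, 0.3]
gripper_width: 0.0852
finger_force: 0.0
t 11.28 ee [ 497.4 -136.2  268.7] yaw -74.17 tilt [ 0.0003 -0.0003] w 0.0852 F [-0.2 -0.7  0.3] 0.0
shift [-0.8  0.7 69.7]
turn z 0.002 q [ 0.04  0.18  0.1   0.   -1.5   0.24]
((259.9999694824219, 211.49998474121094), (48.99999237060547, 15.999998092651367), 90.0)
((496.7206726074219, -140.31268310546875), (11.078422546386719, 35.5489501953125), 15.82991886138916)
```

View pics/c6.png

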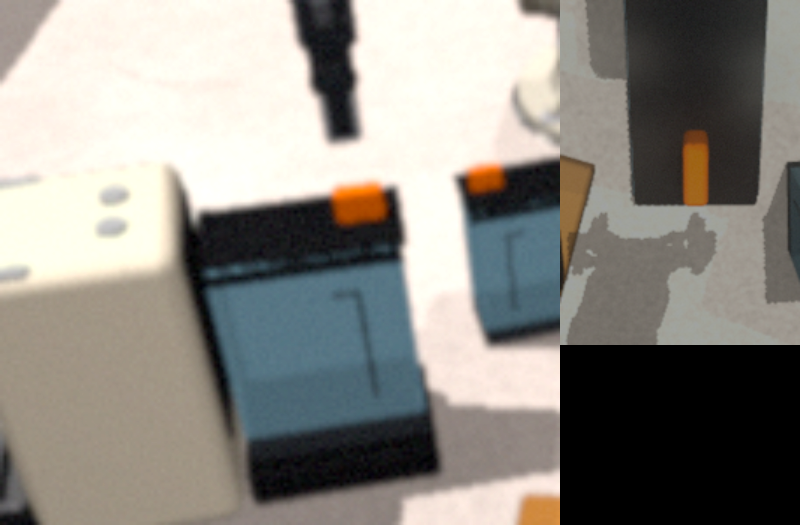

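```bash
python3 -m creep '[{"claw":-1,"translation":[0.5,1.2,20],"angular":[0,0,0]},{"claw":-1,"translation":[0,0,20],"angular":[0,0,0]},{"claw":-1,"translation":[0,0,15],"angular":[0,0,0]},{"claw":0,"translation":[0,0,8],"angular":[0,0,0]},{"claw":0,"translation":[0,0,4],"angular":[0,0,0]},{"claw":0,"translation":[0,0,1.5],"angular":[0,0,0]},{"claw":0,"translation":[0,0,0],"angular":[0,0,0]},{"claw":0,"translation":[0,0,0],"angular":[0,0,0]}]' 40; python3 -m creep '[{"claw":1,"translation":[0,0,0],"angular":[0,0,0]},{"claw":1,"translation":[0,0,0],"angular":[0,0,0]},{"claw":1,"translation":[0,0,0],"angular":[0,0,0]},{"claw":1,"translation":[0,0,0],"angular":[0,0,0]},{"claw":1,"translation":[0,0,0],"angular":[0,0,0]},{"claw":1,"translation":[0,0,0],"angular":[0,0,0]},{"claw":1,"translation":[0,0,0],"angular":[0,0,0]},{"claw":1,"translation":[0,0,0],"angular":[0,0,0]}]'; python3 -c "
from h import *
togo([.4965,-.137,.199],-74.3)"
```

```text
clock: 12.05
ee_pos: [0.4969, -0.137, 0.2007]
eef_rot: [0.798, -0.603, 0.001, -0.0]
ft_force: [-1.3, -0.5, 0.6]
gripper_width: 0.0424
finger_force: 0.0
clock: 12.72
ee_pos: [0.4967, -0.1367, 0.2001]
eef_rot: [0.798, -0.603, 0.0, -0.0]
ft_force: [0.7, 0.5, 2.1]
gripper_width: 0.0109
finger_force: 42.7
t 12.72 ee [ 496.7 -136.7  200.1] yaw -74.18 tilt [ 0.001  -0.0001] w 0.0109 F [0.7 0.5 2.1] 42.7
shift [0.2 0.2 1.1]
turn z 0.002 q [ 0.04  0.2  -0.05  0.   -1.33  0.24]
```

```bash
python3 -m creep '[{"claw":1,"translation":[0.5,0,-4.3],"angular":[0,-0.0436,0]},{"claw":1,"translation":[0.5,0,-4.3],"angular":[0,-0.0436,0]},{"claw":1,"translation":[0.5,0,-4.3],"angular":[0,-0.0436,0]},{"claw":1,"translation":[0.5,0,-4.3],"angular":[0,-0.0436,0]},{"claw":1,"translation":[0,0,0],"angular":[0,0,0]},{"claw":1,"translation":[0,0,0],"angular":[0,0,0]}]'
cat > sw.py <<'E'
from h import *
s=sense();R=Ro.from_quat(s["eef_rot"]).as_matrix();e=s["ee_pos"]*1000
d=np.array([-.271,.963,0]);H=np.array([507.3,-174.1,190.5])-60*d
v=e-H;x,z=v@d,v[2];a=np.degrees(np.arctan2(-R[:2,2]@d[:2]*-1,-R[2,2]))
print("t",s["clock"],"tool angle",round(a,2),"circle angle",round(np.degrees(np.arctan2(z,x)-np.arctan2(9.6,99)),2),"r",round(np.hypot(x,z),1),"F",np.round(s["ft_force"],1),"T",np.round(s["ft_torque"],2),"grip",s["gripper_width"],s["finger_force"],"lat",round(v@np.array([-.963,-.271,0]),1),"q",np.round(s["qpos"],2))
E
python3 sw.py
```

```text
clock: 13.22
ee_pos: [0.4976, -0.1403, 0.2167]
eef_rot: [0.794, -0.601, -0.069, -0.053]
ft_force: [1.0, 1.2, 2.9]
gripper_width: 0.0112
finger_force: 42.8
t 13.2167 tool angle 9.96 circle angle 9.86 r 98.8 F [1.  1.2 2.9] T [-0.11 -0.63  0.07] grip 0.0111961229140982 42.7884167432785 lat 0.2 q [-0.09  0.27  0.13 -0.16 -1.5   0.38]
```

Smooth; on with the swing (20 more degrees per call).

```bash
python3 -m creep '[{"claw":1,"translation":[0.5,0,-4.3],"angular":[0,-0.0436,0]},{"claw":1,"translation":[0.5,0,-4.3],"angular":[0,-0.0436,0]},{"claw":1,"translation":[0.5,0,-4.3],"angular":[0,-0.0436,0]},{"claw":1,"translation":[0.5,0,-4.3],"angular":[0,-0.0436,0]},{"claw":1,"translation":[0.5,0,-4.3],"angular":[0,-0.0436,0]},{"claw":1,"translation":[0.5,0,-4.3],"angular":[0,-0.0436,0]},{"claw":1,"translation":[0.5,0,-4.3],"angular":[0,-0.0436,0]},{"claw":1,"translation":[0.5,0,-4.3],"angular":[0,-0.0436,0]},{"claw":1,"translation":[0,0,0],"angular":[0,0,0]},{"claw":1,"translation":[0,0,0],"angular":[0,0,0]}]'>/dev/null;python3 sw.py
```

```text
t 14.05 tool angle 29.93 circle angle 29.65 r 99.2 F [0.4 1.5 2.1] T [-0.87 -0.62 -0.13] grip 0.010877140906444873 42.683005928993225 lat 0.3 q [-0.32  0.44  0.47 -0.45 -1.88  0.52]
```

```bash
python3 -m creep '[{"claw":1,"translation":[0.5,0,-4.3],"angular":[0,-0.0436,0]},{"claw":1,"translation":[0.5,0,-4.3],"angular":[0,-0.0436,0]},{"claw":1,"translation":[0.5,0,-4.3],"angular":[0,-0.0436,0]},{"claw":1,"translation":[0.5,0,-4.3],"angular":[0,-0.0436,0]},{"claw":1,"translation":[0.5,0,-4.3],"angular":[0,-0.0436,0]},{"claw":1,"translation":[0.5,0,-4.3],"angular":[0,-0.0436,0]},{"claw":1,"translation":[0.5,0,-4.3],"angular":[0,-0.0436,0]},{"claw":1,"translation":[0.5,0,-4.3],"angular":[0,-0.0436,0]},{"claw":1,"translation":[0,0,0],"angular":[0,0,0]},{"claw":1,"translation":[0,0,0],"angular":[0,0,0]}]'>/dev/null;python3 sw.py
```

```text
t 14.8833 tool angle 49.95 circle angle 49.3 r 99.2 F [ 0.5  1.4 -2.1] T [-2.49 -0.76 -0.11] grip 0.010916891551854477 42.23260939121246 lat 0.2 q [-0.5   0.65  0.76 -0.76 -2.22  0.46]
```

```bash
python3 -m creep '[{"claw":1,"translation":[0.5,0,-4.3],"angular":[0,-0.0436,0]},{"claw":1,"translation":[0.5,0,-4.3],"angular":[0,-0.0436,0]},{"claw":1,"translation":[0.5,0,-4.3],"angular":[0,-0.0436,0]},{"claw":1,"translation":[0.5,0,-4.4],"angular":[0,-0.0436,0]},{"claw":1,"translation":[0,0,-0.5],"angular":[0,-0.004,0]},{"claw":1,"translation":[0,0,0],"angular":[0,0,0]},{"claw":1,"translation":[0,0,0],"angular":[0,0,0]},{"claw":1,"translation":[0,0,0],"angular":[0,0,0]}]'>/dev/null;python3 sw.py
python3 - <<'E'
from h import *
s=get_image("scene");cv2.imwrite("pics/s7.png",s)
t=get_image("wrist");W=np.zeros((525,800,3),np.uint8);W[:,:560]=np.clip(cv2.resize(s[90:240,70:230],None,fx=3.5,fy=3.5)*1.6,0,255);W[:180,560:]=cv2.resize(t,(240,180));cv2.imwrite("pics/c7.png",W)
E
```

```text
t 15.55 tool angle 60.15 circle angle 59.56 r 99.5 F [ 0.1  0.6 -4.3] T [-3.34 -1.02 -0.09] grip 0.011288831208875931 42.162548303604126 lat 0.1 q [-0.58  0.75  0.9  -0.96 -2.37  0.36]
```

View pics/c7.png

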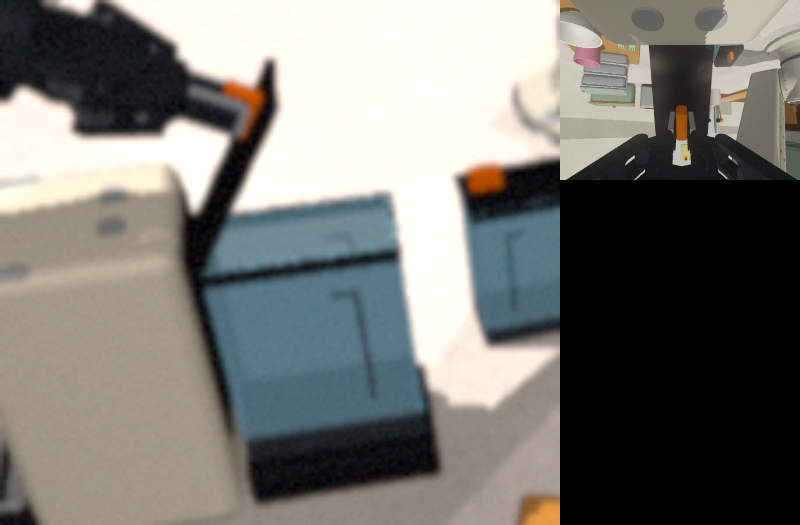

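The picture shows the lid standing about 60° open, held by its orange grip at crop pixel (245,105). The tank is still seated on the shelf, so I'm handing it in.

```bash
python3 -c "
from rig import *
print(job_done())"
```

```text
the job is handed in; nothing more can be done
None
```

The tank is seated on the shelf pegs and let go, and the arm is holding the lid open at about 60° by its orange grip; I handed the job in at about 15.6 s.

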